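# Dock the seat-cutter carriage and click it home

## Task

Lift the cutter carriage out of its parking stand by the lug in its middle, lower it nose first into the open end of the slideway in front of the bridge, and let go of it. Then take it at its rear crossbar and push it along the slideway under the bridge until the spring ball has clicked into its notch and the carriage comes up solid against it; feel for it, do not ram it. Leave the carriage there, flat and let go, and leave the other things on the bench where they are.

Things in the scene. Friction and masses are not known exactly. Their poses are not given: they have to be found in the camera images.
- carriage: Loose metal carriage, 0.35-0.7 kg: a slab 171 mm long (x), 50 wide (y), 24 thick. Origin on the underside below the lug; +x points to the tapered nose, 65 mm ahead; the tail end is 106 mm behind. A dark round cutter near the nose rises to 44 mm. The -y side is stepped: recessed land along the front half, then a notch for the spring ball, then the full-width shoulder, which cannot pass the ball.
- lug (a point): Centre of the carriage's upright lug, 41 mm above the underside at the balance point: a plate 44 mm long (x), 14 thick (y), from 24 to 58 mm above the underside. Axes as the carriage.
- crossbar (a point): Centre of the carriage's rear crossbar, 95 mm behind the lug, 46 mm above the underside: 44 mm wide (y), 14 thick (x), from 34 to 58 mm above the underside, on a short stem. Axes as the carriage.
- slideway: Fixed green slideway. Origin at bench level on the centre line, below the bridge's entry face; the carriage runs along its +x, nose first, on a base plate whose top is 12 mm up (x from -185 to 95 mm, 135 wide). Rails from x = -175: inner faces 54 mm apart, tops 32 mm up, upper inner edges flared by 8 mm to guide the carriage in from above.
- bridge (a point): Middle of the bridge's entry face, at its underside, 80 mm above the bench; axes as the slideway. The bridge covers x from 0 to 95 mm, about 130 mm wide, its top 92 mm above the bench. The carriage with its lug passes below it; a gripper holding the lug does not.
- plunger (a joint): Travel of the spring ball, m: 0 fully out (nothing there, or in the notch), 0.002-0.006 riding on the carriage's side. Its block is clamped on the -y side below the bridge at a place that changes: fully home, the carriage's origin is 5 to 38 mm past the entry face (slideway x). The ball drags over the last 50 mm (up to 12 N), drops into the notch, then the shoulder comes up solid on it.
- track: Steel strip fixed on the slideway's -y side beside the rail, same origin and axes as the slideway (so it does not tell where the ball is). It carries the dark clamped detent block, 30 mm long, with the spring ball (16 mm across); the ball pokes through a gap in the rail, the black pull knob out to the side.
- stand: Fixed grey parking stand. Origin at bench level below the parked carriage's origin, same axes. Base plate 10 mm thick, 210 long, 90 wide. A rear wall and two side cheeks (x from -128 to -71 mm, 85 mm above the bench, 90 wide) closely surround the parked crossbar, so it cannot be gripped there; the lug is free.
- valve_a: An engine valve standing head down, 38 mm across, 112 mm tall, origin under its centre; to be left alone.
- valve_b: A second engine valve of the same kind standing head down, origin under its centre; to be left alone.
- jar: A white jar 66 mm across, 75 mm tall, origin under its centre; to be left alone.
- mug: A mug 80 mm across, 95 mm tall, origin under its centre; to be left alone.
- sleeve: A bare metal sleeve 56 mm across, 65 mm tall, origin under its centre; to be left alone.
- driver: A screwdriver lying flat, 200 mm long, origin near its middle; to be left alone.
- hammer: A hammer lying flat, 260 mm long, origin near its middle; to be left alone.
Mind the look-alikes: they are no part of the job. What is meant by the carriage is not green or orange, and is the larger of those in its own colour.

How it is judged:
By the outcome, as a careful person would: the job done as asked, in the order asked, and still so for the second after the job is handed in, with the robot touching nothing.
It also fails if it takes over 72 s, if anything falls off the work surface, if the arm or the gripper's body presses on something with over 40 N, if the wrist force passes 120 N, or if a joint passes its speed limit or range.

## Robot

A 6-joint arm with a two-finger parallel gripper is mounted at the origin on the work surface. World frame = base frame: x ahead of the robot, y to its left, z up, the work surface at z = 0. Lengths are in m, angles in rad, forces in N, time in s.
With the tool pointing down it reaches from about 0.325 to 0.925 m from the base axis. Payload 3.1 kg.
Tool frame: the origin (TCP) lies at the very end of the fingers, on their centre line; the grasp point (between the pads) lies 19 mm behind it; z points along the fingers, y is the line along which they close (so a half turn about z gives the same grasp; the last joint's range is limited). The gripper opens to 85 mm and grips with 20 to 120 N. Pads are 22 mm wide; open, the fingers measure 114 mm over their backs; the gripper's body (76 mm by 85 mm) begins 54 mm behind the grasp point. The pads swing forward as they close: fully open they stand 13 mm farther back than shut.
Start: joints at [-1.353, 0.217, 1.613, -0, 1.311, -0.112], TCP at [0.202, -0.591, 0.231] pointing down, gripper open.
Joint ranges: [-2.75, 2.75], [-0.78, 2.1], [0.31, 2.55], [-1.13, 4.27], [0.13, 2.63], [-2.58, 2.58]. Speed limits (rad/s): [2.79, 2.79, 3.14, 3.14, 3.14, 3.14].

## Interface

Orientations are given as [roll, pitch, yaw] about the fixed x, y, z axes, in that order (R = Rz(yaw) Ry(pitch) Rx(roll)).
In Python, from station import monitor, viewer, order gives the robot as it stands.
- The arm moves only by the tool drive_tool, never from a script. Its arguments are lists of equal length, an entry for each row: "fingers": the opening, from 0 (shut) to 1 (fully open); "linear": the shift along the tool's x, y, z in m, a list of three; "spin": the turn about the tool's z in units of 6 degrees (1.0 is 6 degrees). In form: {"fingers": [fingers, ...], "linear": [[tx, ty, tz], ...], "spin": [spin, ...]}. A call has 1 to 5 rows; each row shifts and turns the commanded pose from where the row before left it, along the tool's axes as they then stand; what a row does not reach is not made up. A row lasts 1/12 s, in which the tool goes at most 41.7 mm and 7.16 degrees, less where a joint would pass 70% of its speed; a pose out of reach is approached as far as the arm can. A call is refused whole if a number of a shift passes 0.0417 or a number of a turn 1, either way. A call with a gripper value outside its range is refused whole. The fingers move at their own pace and stop on an object; "grip_force" is the grip in N (left out, the last holds). Time passes only in rows, so rows that do not move let the fingers close. It gives the time, the measured TCP pose, the force, the opening and the grip force at its end, in the units of the state.
- monitor.state(): the state, without advancing time (a new reading comes with each control period).
- viewer.camera(name): name is "scene" or "top" or "wrist"; returns (picture, depth): 480x640x3 uint8, blue, green, red; 480x640 float32, m along the optical axis (not along the pixel's ray), 0 where there is no reading.
- viewer.camera_model(name): a dict with "fx", "fy", "cx", "cy" (pixels), "k1" (the pictures are not rectified: a ray, as slopes to the right and down, at radius r is drawn at 1 + k1 r^2 times it, then the intrinsics apply), "R" (3x3) and "t" (3): a world point X has camera coordinates R X + t; the wrist camera has in their place "tool_from_camera" (4x4, takes a point from camera to tool coordinates, whose origin is the TCP and whose axes are the flange's). Camera axes: x right, y down, z forward; pixel columns grow to the right and rows downward; lengths in m; the calibration is good to about 2 mm. A picture is of the moment at which its call begins: read the wrist's pose just before it. camera_model takes no time and is no camera call.
- order.job_done(): hands the job in; it is judged then, once.
The state is a dict: "t": time; "joints": joint angles; "qd": joint speeds; "joint_efforts": joint torques, N m; "tcp_pos": TCP position; "ee_rot": TCP orientation; "wrist_force": force on the tool from outside, world axes, zero at the start; "torque": the same for the moment, N m; "gripper_width": opening from 0.0 (shut) to 1.0 (fully open); "grasp_force": force on a finger pad.
Only numpy, scipy, OpenCV 4.12 (cv2) and the standard library are available. Lean on these libraries where they do the work, as an engineer would, in place of code of your own. Each camera call takes 0.05 s, during which the arm holds its last target. There are 200 camera calls.

## Working session

There is one attempt and no reset: what is moved stays moved. The work goes in short steps, Python scripts to look and compute and a tool call to move; the robot and the scene stay as the last step left them, time stands still between calls to the robot, and variables do not carry over. Pictures are saved under pics/ and viewed, at most 10 in all, crops included, and the job is handed in when it is done.

Besides the shell and the picture viewer there is one more tool, called after "Call:" by a JSON object that holds its "api" and its "payload". drive_tool: Moves the arm, as the interface text tells. Its arguments: {"type":"object","properties":{"fingers":{"type":"array"},"linear":{"type":"array"},"spin":{"type":"array"},"grip_force":{"type":"number"}},"required":["fingers","linear","spin"]}

```bash
mkdir -p pics; ls
cat > h.py <<'E'
import numpy as np, cv2
from station import monitor, viewer, order
from scipy.spatial.transform import Rotation as Ro
def ray(m,u,v):
    K=np.array([[m['fx'],0,m['cx']],[0,m['fy'],m['cy']],[0,0,1.]])
    p=cv2.undistortPoints(np.array([[[u,v]]],float),K,np.array([m['k1'],0,0,0.]))[0,0]
    return np.array([p[0],p[1],1.])
def pose(m,s=None):
    "camera->world R,t"
    if 'tool_from_camera' in m:
        T=np.array(m['tool_from_camera']); W=Ro.from_euler('xyz',s['ee_rot']).as_matrix()
        return W@T[:3,:3], W@T[:3,3]+np.array(s['tcp_pos'])
    R=np.array(m['R']); return R.T,-R.T@np.array(m['t'])
def onplane(m,u,v,z,s=None):
    R,t=pose(m,s); d=R@ray(m,u,v); return t+d*(z-t[2])/d[2]
def atdepth(m,u,v,D,s=None):
    R,t=pose(m,s); return t+R@ray(m,u,v)*D
def cloud(m,D,s=None):
    v,u=np.mgrid[0:480,0:640]
    K=np.array([[m['fx'],0,m['cx']],[0,m['fy'],m['cy']],[0,0,1.]])
    p=cv2.undistortPoints(np.stack([u,v],-1).reshape(-1,1,2).astype(float),K,np.array([m['k1'],0,0,0.])).reshape(480,640,2)
    R,t=pose(m,s); P=np.dstack([p,np.ones((480,640))])*D[...,None]
    return P@R.T+t
def tri(m1,p1,s1,m2,p2,s2):
    R1,t1=pose(m1,s1);R2,t2=pose(m2,s2);a=R1@ray(m1,*p1);b=R2@ray(m2,*p2)
    k=np.linalg.lstsq(np.c_[a,-b],t2-t1,rcond=None)[0]
    A=t1+k[0]*a;B=t2+k[1]*b; return (A+B)/2,np.linalg.norm(A-B)
E
python3 - <<'E'
from h import *
s=monitor.state();print(s)
for n in('scene','top'):
    p,d=viewer.camera(n);cv2.imwrite(f'pics/{n}0.png',p);np.save(f'pics/{n}0.npy',d);m=viewer.camera_model(n);print(n,m,(d>0).mean())
print(viewer.camera_model('wrist'))
E
```

```text
pics
{'t': 0.0, 'joints': array([-1.35315496e+00,  2.17795513e-01,  1.61495830e+00,  2.46766318e-05,
        1.31127720e+00, -1.12178034e-01]), 'qd': array([-3.07517967e-04,  6.76059286e-04,  2.02110693e-03, -8.06603950e-05,
        1.19903855e-03,  6.93643942e-04]), 'joint_efforts': array([-1.69703389e-04, -3.96844518e+01, -3.03850472e+01, -1.58972139e-04,
        9.63905506e-03,  1.24058425e-05]), 'tcp_pos': array([ 0.20228203, -0.59048977,  0.22992999]), 'ee_rot': array([-3.13917230e+00, -2.96640982e-04,  3.29812680e-01]), 'wrist_force': array([-0.55556637, -1.05739784,  0.02922389]), 'torque': array([0.01946419, 0.0106108 , 0.02504837]), 'grasp_force': 0.0, 'gripper_width': 1.0003221039351156}
scene {'fx': 558.7040250317624, 'fy': 558.7040250317624, 'cx': 323.3238955668296, 'cy': 247.77650261540612, 'k1': -0.06449012040947565, 'R': array([[ 0.76872701,  0.63955573, -0.00521945],
       [ 0.50366681, -0.61038186, -0.61135401],
       [-0.39418082,  0.46733548, -0.79134002]]), 't': array([-0.39460384, -0.24649896,  1.51949741])} 0.9960904947916667
top {'fx': 457.5270386874724, 'fy': 457.5270386874724, 'cx': 324.78165739033255, 'cy': 249.08647076493833, 'k1': 0.03517437501309355, 'R': array([[ 2.24091753e-02, -9.99748863e-01,  2.00412437e-04],
       [-9.96944633e-01, -2.23613221e-02, -7.48423049e-02],
       [ 7.48279907e-02,  1.47735423e-03, -9.97195362e-01]]), 't': array([-0.04230679,  0.53563585,  1.33764003])} 0.9961002604166667
{'fx': 351.6548805919825, 'fy': 351.6548805919825, 'cx': 323.6085332344057, 'cy': 236.23400047097257, 'k1': -0.06231870099599893, 'tool_from_camera': array([[ 7.28733344e-04, -9.50665719e-01, -3.10216310e-01,
         7.86602255e-02],
       [ 9.99999130e-01,  1.03376762e-03, -8.18895457e-04,
         3.61613333e-04],
       [ 1.09918741e-03, -3.10215443e-01,  9.50665646e-01,
        -1.44252741e-01],
       [ 0.00000000e+00,  0.00000000e+00,  0.00000000e+00,
         1.00000000e+00]])}
```

View pics/top0.png

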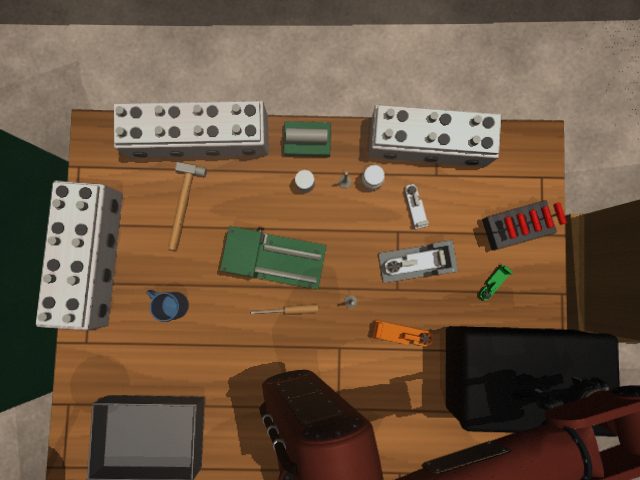

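View pics/scene0.png

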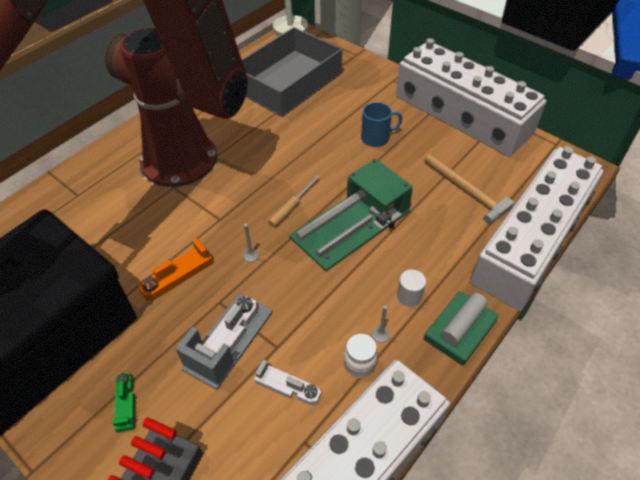

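Top view: things that could be the carriage are the white one in the grey stand (417,262), the small white one (416,205), the orange one (402,333) and the bright green one (494,283). By the description it is the larger white one in the stand, with its nose and cutter at (393,265). The slideway is at (275,257), its bridge at (240,253) on the left and its open end on the right.

Run:
```python
from h import *
a=cv2.imread('pics/top0.png');b=cv2.imread('pics/scene0.png')
A=cv2.resize(a[215:305,210:470],None,fx=3,fy=3,interpolation=3);B=cv2.resize(b[285:390,165:425],None,fx=3,fy=3,interpolation=3)
cv2.imwrite('pics/crop1.png',np.vstack([A,B])[:590,:])
for n in('top','scene'):
    m=viewer.camera_model(n);P=cloud(m,np.load(f'pics/{n}0.npy'));np.save(f'pics/{n}P.npy',P)
    img=cv2.imread(f'pics/{n}0.png')
    for (u,v) in ([(340,340),(417,262),(393,265),(416,255),(240,253),(290,262)] if n=='top' else [(300,280),(380,185),(242,303),(217,330)]):
        print(n,u,v,P[v,u].round(3))
    # stand/carriage points above the bench, by height band
    x,y,z=P[...,0],P[...,1],P[...,2]
    c=P[262,417] if n=='top' else c
    near=(np.hypot(x-c[0],y-c[1])<.13)&(z>.006)
    print(n,np.histogram(z[near],bins=np.arange(0,.11,.005)))
```

```text
top 340 340 [ 0.269 -0.081 -0.   ]
top 417 262 [ 0.504 -0.301  0.032]
top 393 265 [ 0.492 -0.228  0.055]
top 416 255 [ 0.524 -0.298  0.031]
top 240 253 [0.515 0.207 0.095]
top 290 262 [0.496 0.072 0.014]
top (array([  0, 459, 389,  91,  43,  61, 398, 245,  53,  74,  73,  45,  42,
       112,  53,  19, 171, 143,  17,   0,   0]), array([0.   , 0.005, 0.01 , 0.015, 0.02 , 0.025, 0.03 , 0.035, 0.04 ,
       0.045, 0.05 , 0.055, 0.06 , 0.065, 0.07 , 0.075, 0.08 , 0.085,
       0.09 , 0.095, 0.1  , 0.105]))
scene 300 280 [ 0.521 -0.092 -0.002]
scene 380 185 [0.532 0.189 0.091]
scene 242 303 [ 0.492 -0.241  0.053]
scene 217 330 [ 0.488 -0.314  0.033]
scene (array([  0, 737, 411, 186, 117, 158, 707, 192, 190, 171, 189, 129, 183,
       271,  81, 102, 504, 122,   0,   0,   0]), array([0.   , 0.005, 0.01 , 0.015, 0.02 , 0.025, 0.03 , 0.035, 0.04 ,
       0.045, 0.05 , 0.055, 0.06 , 0.065, 0.07 , 0.075, 0.08 , 0.085,
       0.09 , 0.095, 0.1  , 0.105]))
```

View pics/crop1.png

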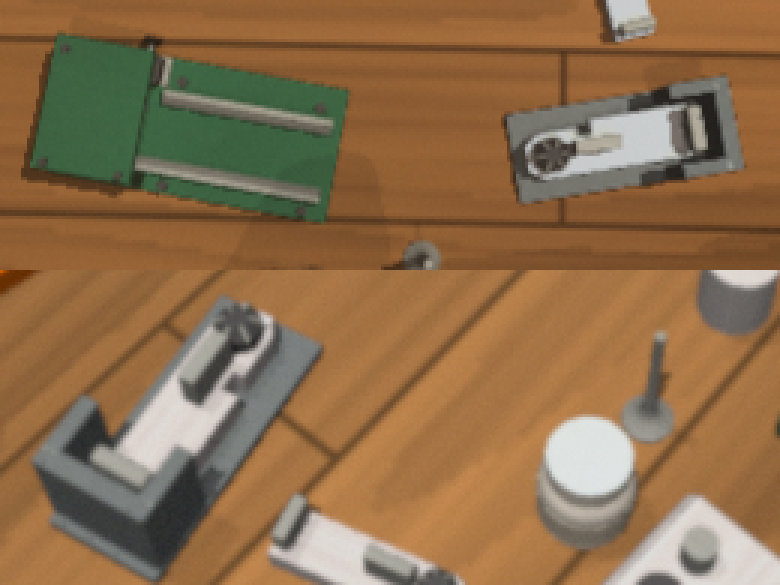

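The crop confirms it: the full-size white carriage is in the grey stand, cutter and nose toward the slideway. The lug is at about crop (598,145) and the crossbar, inside the walls, at (697,130). The recessed side faces the same way as the detent knob, so the carriage and slideway point roughly the same way.

Run:
```python
from h import *
for n in('top','scene'):
    P=np.load(f'pics/{n}P.npy');x,y,z=P[...,0],P[...,1],P[...,2]
    img=cv2.imread(f'pics/{n}0.png').astype(int);sat=img.max(2)-img.min(2)
    near=(np.hypot(x-.5,y+.3)<.13)
    def rep(name,mask):
        k,lab,st,_=cv2.connectedComponentsWithStats(mask.astype(np.uint8))
        for i in range(1,k):
            if st[i,4]<15: continue
            q=P[lab==i];r=cv2.minAreaRect((q[:,:2]*1000).astype(np.float32))
            print(n,name,st[i].tolist(),'c',np.round(r[0],1),'size',np.round(r[1],1),'ang',round(r[2],1),'zmed',np.median(q[:,2]).round(4))
    rep('lug/xbar/',near&(z>.058)&(z<.074))
    rep('slabtop',near&(z>.029)&(z<.039)&(img.min(2)>130))
    rep('walls',near&(z>.079)&(z<.09))
    rep('standbase',near&(z>.005)&(z<.095))
    sl=(abs(x-.5)<.12)&(y>-.03)&(y<.3)
    g=(img[...,1]>img[...,2]+15)&(img[...,1]>img[...,0]+8)
    rep('base',sl&(z>.007)&(z<.018)); rep('rails',sl&(z>.026)&(z<.038)); rep('bridge',sl&(z>.085)&(z<.099))
```

```text
top lug/xbar/ [446, 247, 5, 21, 37] c [ 518.3 -382.5] size [58.1  2.4] ang 11.1 zmed 0.0661
top lug/xbar/ [439, 250, 7, 16, 80] c [ 516.1 -366.1] size [43.1 14.6] ang 9.1 zmed 0.068
top lug/xbar/ [401, 260, 16, 7, 77] c [ 498.5 -270.1] size [13.6 43.5] ang 10.8 zmed 0.068
top slabtop [385, 250, 53, 25, 500] c [ 501.7 -286.8] size [ 49.6 157.9] ang 10.8 zmed 0.0339
top walls [432, 241, 26, 34, 322] c [ 516.2 -369. ] size [89.5 60. ] ang 10.0 zmed 0.0846
top standbase [412, 220, 18, 12, 120] c [ 620.2 -314.9] size [32.6 47.1] ang 18.3 zmed 0.0211
top standbase [378, 241, 80, 42, 2309] c [ 503.5 -296.4] size [ 96.6 207.7] ang 10.4 zmed 0.0336
top base [255, 234, 70, 56, 2195] c [498.3  72.7] size [198.9 135. ] ang 80.8 zmed 0.0126
top rails [257, 227, 6, 4, 15] c [592.5 162.6] size [15.8  7. ] ang 78.5 zmed 0.0314
top rails [260, 234, 4, 9, 21] c [563.8 155.3] size [ 6.5 24.1] ang 80.0 zmed 0.0352
top rails [264, 245, 57, 15, 242] c [524.   66.3] size [167.9  14. ] ang 80.7 zmed 0.0314
top rails [254, 268, 63, 15, 249] c [457.9  84.6] size [183.3  13.6] ang 80.9 zmed 0.0317
top bridge [
[... 953 characters left out ...]
9, 196, 10, 8, 19] c [449.5 153.5] size [29.6  8.5] ang 77.2 zmed 0.0132
scene base [386, 204, 24, 18, 182] c [582.8 208.9] size [57.2 52.6] ang 47.1 zmed 0.012
scene rails [297, 188, 69, 48, 407] c [456.1  94.2] size [211.8  29.2] ang 81.2 zmed 0.0293
scene rails [394, 201, 17, 9, 54] c [582.4 219.7] size [39.3 24.5] ang 36.5 zmed 0.0327
scene rails [370, 206, 22, 16, 142] c [554.1 163.8] size [32.8 60.7] ang 80.3 zmed 0.0323
scene rails [318, 215, 55, 40, 237] c [528.4  60.4] size [170.3  14.1] ang 80.8 zmed 0.0293
scene rails [389, 221, 6, 4, 16] c [594.3 156.9] size [ 8. 13.] ang 3.3 zmed 0.0286
scene bridge [348, 158, 65, 48, 1583] c [523.2 202. ] size [100.5 132.2] ang 81.5 zmed 0.0901
```

Run:
```python
from h import *
P=np.load('pics/topP.npy');x,y,z=P[...,0],P[...,1],P[...,2]
S=np.load('pics/sceneP.npy')
print('black box top z (scene view)',np.percentile(S[250:330,10:80,2],[10,50,90]).round(3), S[300,60].round(3))
k=(x>.3)&(x<.7)&(y>-.5)&(y<.35);print('max z in work area',z[k].max())
```

```text
black box top z (scene view) [0.185 0.199 0.201] [ 0.309 -0.504  0.199]
max z in work area 1.3739851304547464
```

The black box top is at z = 0.20 and the fingers are only 30 mm above it, so I rise first and then cross.

Call:
{"api": "drive_tool", "payload": {"fingers": [1,1,1,1,1], "linear": [[0,0,-0.025],[0.0257,-0.0136,-0.02],[0.0257,-0.0136,0],[0.0257,-0.0136,0],[0.0257,-0.0136,0]], "spin": [0,0,0,0,0]}}

```text
t: 0.52
tcp_pos: [0.2826, -0.5057, 0.2764]
ee_rot: [3.141, -0.0, 0.329]
wrist_force: [-0.1, 1.0, 0.3]
gripper_width: 1.0
grasp_force: 0.0
```

Call:
{"api": "drive_tool", "payload": {"fingers": [1,1,1,1,1], "linear": [[0.0257,-0.0136,0],[0.0257,-0.0136,0],[0.0257,-0.0136,0],[0.0257,-0.0136,0],[0.0257,-0.0136,0]], "spin": [0,0,0,0,0]}}

```text
t: 0.93
tcp_pos: [0.3822, -0.3991, 0.2757]
ee_rot: [-3.141, 0.0, 0.33]
wrist_force: [-0.2, 0.3, 0.4]
gripper_width: 1.0
grasp_force: 0.0
```

Call:
{"api": "drive_tool", "payload": {"fingers": [1,1,1,1,1], "linear": [[0.0257,-0.0136,0],[0.0257,-0.0136,0],[0.0257,-0.0136,0],[0.0257,-0.0136,0],[0.0257,-0.0136,0]], "spin": [0,0,0,0,0]}}

```text
t: 1.35
tcp_pos: [0.4817, -0.2932, 0.2757]
ee_rot: [-3.141, 0.001, 0.33]
wrist_force: [-0.0, -0.4, -0.1]
gripper_width: 0.997
grasp_force: 0.0
```

Call:
{"api": "drive_tool", "payload": {"fingers": [1,1,1,1,1], "linear": [[0.0257,-0.0136,0],[0,0,0],[0,0,0],[0,0,0],[0,0,0]], "spin": [-1,-1,-1,-1,-1]}}

```text
t: 1.77
tcp_pos: [0.501, -0.2728, 0.2755]
ee_rot: [-3.14, 0.0, 0.859]
wrist_force: [0.4, 0.2, -0.3]
gripper_width: 1.001
grasp_force: 0.0
```

Call:
{"api": "drive_tool", "payload": {"fingers": [1,1,1,1,1], "linear": [[0,0,0],[0,0,0],[0,0,0.01],[0,0,0.02],[0,0,0.02]], "spin": [-1,-1,-1,-1,-1]}}

```text
t: 2.18
tcp_pos: [0.5015, -0.2737, 0.2264]
ee_rot: [3.14, 0.001, 1.382]
wrist_force: [0.4, -0.1, -0.3]
gripper_width: 0.996
grasp_force: 0.0
```

Call:
{"api": "drive_tool", "payload": {"fingers": [1,1,1,1,1], "linear": [[0,0,0.02],[0,0,0],[0,0,0],[0,0,0],[0,0,0]], "spin": [-1,-1,-1,-0.6,0]}}

```text
t: 2.6
tcp_pos: [0.5006, -0.2731, 0.2054]
ee_rot: [-3.14, -0.001, 1.755]
wrist_force: [-0.4, 0.1, -0.5]
gripper_width: 0.997
grasp_force: 0.0
```

```bash
cat > look.py <<'E'
from h import *
def rects(P,mask,name,minn=40):
    k,lab,st,_=cv2.connectedComponentsWithStats(mask.astype(np.uint8))
    for i in range(1,k):
        if st[i,4]<minn: continue
        q=P[lab==i];r=cv2.minAreaRect((q[:,:2]*1000).astype(np.float32))
        print(name,st[i].tolist(),'c',np.round(r[0],1),'size',np.round(r[1],1),'ang',round(r[2],2),'z',np.median(q[:,2]).round(4))
def look(fn):
    s=monitor.state();p,d=viewer.camera('wrist');cv2.imwrite('pics/'+fn+'.png',p)
    m=viewer.camera_model('wrist');P=cloud(m,d,s);np.save('pics/'+fn+'P.npy',P)
    return s,p,d,m,P
E
python3 - <<'E'
from look import *
s,p,d,m,P=look('w1')
x,y,z=P[...,0],P[...,1],P[...,2];ok=(d>0)&(np.hypot(x-.5,y+.3)<.14)
rects(P,ok&(z>.06)&(z<.075),'bars');rects(P,ok&(z>.078)&(z<.09),'walls');rects(P,ok&(z>.028)&(z<.04)&(p.min(2)>130),'slab')
E
```

```text
bars [315, 195, 17, 53, 882] c [ 499.  -273.2] size [13.5 43.9] ang 10.9 z 0.0695
bars [272, 294, 102, 49, 1011] c [ 515.7 -362.9] size [89.5 42.7] ang 10.47 z 0.0677
bars [300, 311, 48, 17, 763] c [ 516.7 -365.5] size [43.8 14. ] ang 10.8 z 0.0688
walls [270, 303, 106, 61, 3354] c [ 517.2 -370.4] size [90.6 58.7] ang 10.68 z 0.0862
slab [295, 140, 56, 166, 5358] c [ 502.1 -288.7] size [ 50.2 161.1] ang 10.59 z 0.0356
```

View pics/w1.png

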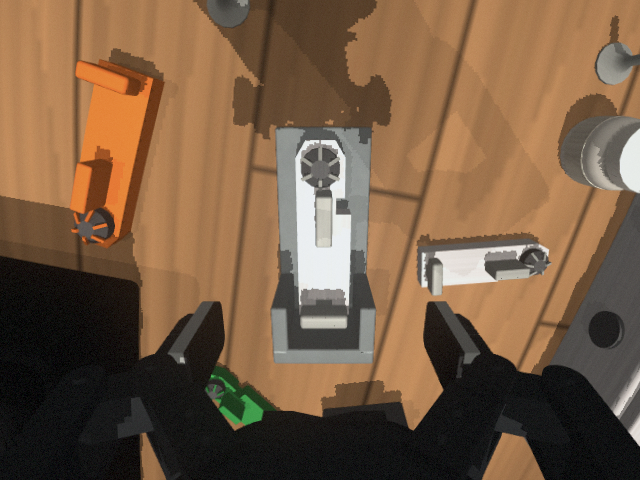

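The wrist view shows the lug at (323,220), the crossbar at (324,323) between the walls, and the cutter at (320,165) forward. Lug centre is (0.499, -0.273), yaw about 100.8°, top at z 0.068–0.069, 94 mm from the crossbar. All of that agrees with the text. Next I descend to z ≈ 0.041.

Call:
{"api": "drive_tool", "payload": {"fingers": [1,1,1,1,1], "linear": [[0,-0.0015,0.03],[0,0,0.035],[0,0,0.035],[0,0,0.03],[0,0,0.02]], "spin": [-0.05,0,0,0,0]}}

```text
t: 3.07
tcp_pos: [0.4975, -0.2723, 0.0527]
ee_rot: [-3.138, -0.004, 1.757]
wrist_force: [-0.5, 0.4, -0.2]
gripper_width: 1.002
grasp_force: 0.0
```

Call:
{"api": "drive_tool", "payload": {"fingers": [1,1,1], "linear": [[0,0,0.01],[0,0,0.004],[0,0,0]], "spin": [0,0,0]}}

```text
t: 3.32
tcp_pos: [0.4994, -0.2736, 0.0418]
ee_rot: [-3.141, -0.001, 1.759]
wrist_force: [-0.1, -0.1, -0.0]
gripper_width: 1.001
grasp_force: 0.0
```

Call:
{"api": "drive_tool", "payload": {"fingers": [0,0,0,0,0], "linear": [[0,0,0],[0,0,0],[0,0,0],[0,0,0],[0,0,0]], "spin": [0,0,0,0,0], "grip_force": 50}}

```text
t: 3.73
tcp_pos: [0.5002, -0.2742, 0.0433]
ee_rot: [3.14, 0.001, 1.759]
wrist_force: [-0.7, -0.2, -0.2]
gripper_width: 0.298
grasp_force: 0.0
```

Call:
{"api": "drive_tool", "payload": {"fingers": [0,0,0,0,0], "linear": [[0,0,0],[0,0,0],[0,0,0],[0,0,0],[0,0,0]], "spin": [0,0,0,0,0]}}

```text
t: 4.15
tcp_pos: [0.5002, -0.2739, 0.043]
ee_rot: [3.141, 0.001, 1.759]
wrist_force: [0.1, 1.5, 4.0]
gripper_width: 0.151
grasp_force: 52.8
```

Gripped at 12.8 mm of an expected 14, with 53 N on the pads. Next I lift straight out, turn to the slideway's yaw and stop short of its open end to look.

Call:
{"api": "drive_tool", "payload": {"fingers": [0,0,0,0,0], "linear": [[0,0,0],[0,0,-0.005],[0,0,-0.01],[0,0,-0.015],[0,0,-0.02]], "spin": [0,0,0,0,0], "grip_force": 70}}

```text
t: 4.57
tcp_pos: [0.4966, -0.2719, 0.0896]
ee_rot: [-3.136, -0.006, 1.759]
wrist_force: [0.1, -0.6, -4.9]
gripper_width: 0.147
grasp_force: 68.3
```

Call:
{"api": "drive_tool", "payload": {"fingers": [0,0,0,0,0], "linear": [[0,0,-0.025],[0,0,-0.03],[0,0,-0.03],[0,0,-0.025],[0,0,-0.015]], "spin": [0,0,0,0,0]}}

```text
t: 4.98
tcp_pos: [0.4998, -0.2741, 0.22]
ee_rot: [3.14, 0.002, 1.759]
wrist_force: [0.4, -0.4, -4.5]
gripper_width: 0.15
grasp_force: 68.6
```

Call:
{"api": "drive_tool", "payload": {"fingers": [0,0,0,0,0], "linear": [[0,0,0],[0,0,0],[0,0,0],[0,0,0],[0.01,-0.004,0]], "spin": [0.6,0.8,0.8,0.8,0.33]}}

```text
t: 5.4
tcp_pos: [0.4959, -0.2641, 0.216]
ee_rot: [-3.139, 0.001, 1.406]
wrist_force: [0.4, 1.4, -4.9]
gripper_width: 0.151
grasp_force: 68.6
```

Call:
{"api": "drive_tool", "payload": {"fingers": [0,0,0,0,0], "linear": [[0.02,-0.008,0],[0.03,-0.012,0],[0.03,-0.012,0],[0.03,-0.012,0],[0.02,-0.008,0]], "spin": [0,0,0,0,0]}}

```text
t: 5.82
tcp_pos: [0.4635, -0.1236, 0.2154]
ee_rot: [-3.137, -0.002, 1.411]
wrist_force: [0.8, -0.9, -5.3]
gripper_width: 0.149
grasp_force: 68.6
```

Call:
{"api": "drive_tool", "payload": {"fingers": [0,0,0,0,0], "linear": [[0.018,-0.006,0],[0.008,-0.002,0],[0,0,0],[0,0,0],[0,0,0]], "spin": [0,0,0,0,0]}}

```text
t: 6.23
tcp_pos: [0.4627, -0.1008, 0.2172]
ee_rot: [3.142, 0.001, 1.41]
wrist_force: [0.1, 0.1, -4.1]
gripper_width: 0.151
grasp_force: 68.6
```

Run:
```python
from look import *
print(monitor.state()['tcp_pos'],monitor.state()['ee_rot'])
s,p,d,m,P=look('w2')
x,y,z=P[...,0],P[...,1],P[...,2];ok=(d>0)&(abs(x-.5)<.13)&(y>-.04)&(y<.3)
rects(P,ok&(z>.026)&(z<.037),'rails');rects(P,ok&(z>.006)&(z<.018),'base')
P2=cloud(viewer.camera_model('top'),viewer.camera('top')[1])
zc=P[...,2];rects(P,(d>0)&(np.hypot(x-s['tcp_pos'][0],y-s['tcp_pos'][1])<.13)&(z>.1)&(z<.26),'held')
```

```text
[ 0.46268186 -0.10076319  0.21721558] [3.14156816e+00 9.58974081e-04 1.40998639e+00]
rails [276, 0, 20, 112, 1848] c [451.4  36.6] size [90.4 14.6] ang 81.33 z 0.0324
rails [356, 0, 20, 112, 1854] c [518.5  25.8] size [90.5 14.6] ang 80.95 z 0.0324
base [258, 0, 153, 124, 14130] c [492.   27.3] size [105.7 135.7] ang 81.17 z 0.0137
base [200, 72, 18, 62, 125] c [372.3  12.6] size [ 4.1 55.7] ang 0.44 z 0.0154
held [267, 152, 116, 265, 20953] c [ 461.3 -105.9] size [141.8  50.3] ang 81.16 z 0.226
held [220, 252, 14, 16, 155] c [ 384.3 -111. ] size [8.5 7.9] ang 51.54 z 0.1129
```

View pics/w2.png

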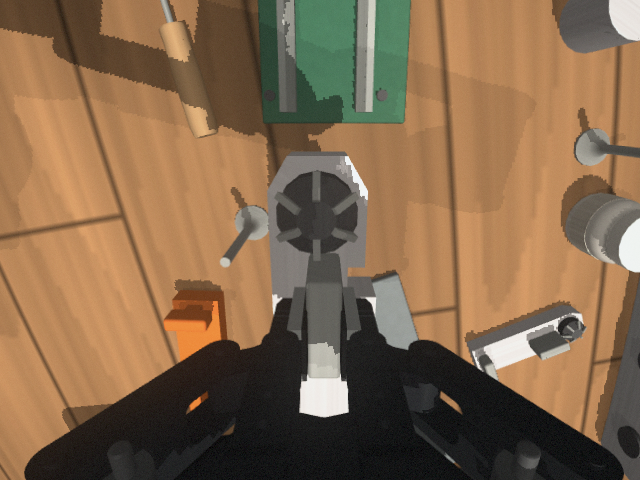

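Wrist view: rails at (286,55) and (366,55), open end at row ~112. The carriage hangs level with its cutter at (317,212). Rail midline passes through (0.485, 0.031) at yaw 81°, rail tops z 0.032, 68 mm between centres, so the slideway origin is about (0.505, 0.159). I'll place the lug at slideway x = -70 mm, which is (0.494, 0.090).

Call:
{"api": "drive_tool", "payload": {"fingers": [0,0,0,0,0], "linear": [[0.015,0.0007,0],[0.025,0,0],[0.033,0,0],[0.033,0,0],[0.033,0,0]], "spin": [-0.03,0,0,0,0]}}

```text
t: 6.75
tcp_pos: [0.4857, 0.0376, 0.2174]
ee_rot: [3.141, 0.0, 1.411]
wrist_force: [-0.1, -0.3, -4.7]
gripper_width: 0.151
grasp_force: 68.6
```

Call:
{"api": "drive_tool", "payload": {"fingers": [0,0,0,0,0], "linear": [[0.03,0,0],[0.018,0,0.01],[0.007,0,0.02],[0,0,0.03],[0,0,0.03]], "spin": [0,0,0,0,0]}}

```text
t: 7.17
tcp_pos: [0.4958, 0.0918, 0.1277]
ee_rot: [3.137, -0.0, 1.414]
wrist_force: [-0.6, 0.4, -5.3]
gripper_width: 0.151
grasp_force: 68.6
```

Call:
{"api": "drive_tool", "payload": {"fingers": [0,0,0,0], "linear": [[0,0,0.02],[0,0,0.01],[0,0,0],[0,0,0]], "spin": [0,0,0,0]}}

```text
t: 7.5
tcp_pos: [0.4943, 0.0912, 0.0975]
ee_rot: [-3.142, 0.0, 1.413]
wrist_force: [1.2, 0.4, -3.6]
gripper_width: 0.147
grasp_force: 68.8
```

Run:
```python
from look import *
s,p,d,m,P=look('w3')
print(s['tcp_pos'],s['ee_rot'],s['wrist_force'])
def sf(P):
    u=np.array([np.cos(1.4137),np.sin(1.4137)]);n=np.array([-u[1],u[0]]);q=P[...,:2]-[.5053,.1594]
    return np.dstack([q@u,q@n,P[...,2]])
for nm,PP,dd in (('wrist',P,d),):
    Q=sf(PP);z=Q[...,2];ok=(dd>0)&(abs(Q[...,1])<.1)&(Q[...,0]>-.25)&(Q[...,0]<.12)
    rects(Q,ok&(z>.026)&(z<.037),nm+' rails');rects(Q,ok&(z>.076)&(z<.1),nm+' slabtop/bridge');rects(Q,ok&(z>.1)&(z<.115),nm+' cutter')
t,dt=viewer.camera('top');sc,ds=viewer.camera('scene')
cv2.imwrite('pics/c3.png',np.hstack([cv2.resize(p[:,100:540],(390,425)),cv2.resize(sc[130:310,240:410],(400,425),interpolation=3)]))
```

```text
[0.49425448 0.09124329 0.0974744 ] [-3.14151327e+00  1.12074381e-04  1.41282817e+00] [ 1.23334026  0.41137225 -3.63277916]
wrist rails [255, 148, 27, 186, 2077] c [-65.9  34.8] size [ 14.2 123.3] ang 88.88 z 0.0335
wrist rails [366, 151, 31, 186, 3678] c [-68.4 -34.3] size [ 14.4 124.8] ang 89.92 z 0.0328
wrist slabtop/bridge [179, 0, 335, 149, 47309] c [27.7 -7.8] size [ 56.5 129.3] ang 0.37 z 0.0936
wrist slabtop/bridge [267, 153, 109, 161, 6320] c [-41.4   0.9] size [75.8 50.2] ang 0.13 z 0.0901
wrist slabtop/bridge [299, 374, 50, 43, 1743] c [-130.5    1.1] size [29.2 26.9] ang 1.75 z 0.09
wrist cutter [274, 171, 85, 105, 5831] c [-28.6   3.8] size [33.6 41. ] ang 89.4 z 0.1078
wrist cutter [275, 287, 31, 24, 314] c [-60.9  14.5] size [ 3.7 13.2] ang 28.91 z 0.1099
wrist cutter [342, 287, 31, 24, 324] c [-61.1 -12.9] size [13.2  3.7] ang 63.52 z 0.1102
```

View pics/c3.png

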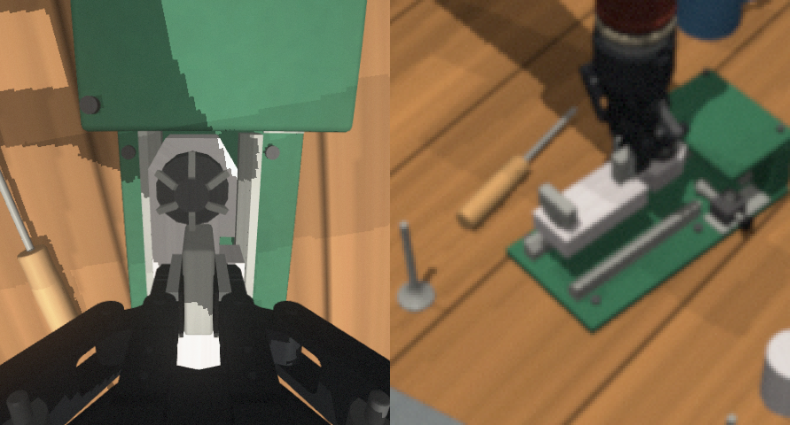

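Both views show the carriage level over the slideway, its nose (image left (192,145)) just short of the bridge. It is within 0.8 mm of the rail midline and aligned in yaw. Lowering.

Call:
{"api": "drive_tool", "payload": {"fingers": [0,0,0,0,0], "linear": [[0,0.0006,0.012],[0,0,0.014],[0,0,0.01],[0,0,0.007],[0,0,0.003]], "spin": [0,0,0,0,0]}}

```text
t: 8.07
tcp_pos: [0.4935, 0.0916, 0.05]
ee_rot: [-3.14, 0.0, 1.414]
wrist_force: [0.5, -0.1, -5.3]
gripper_width: 0.149
grasp_force: 68.8
```

Call:
{"api": "drive_tool", "payload": {"fingers": [0,0,0,0,0], "linear": [[0,0,0.002],[0,0,0.002],[0,0,0.001],[0,0,0.0],[0,0,0.0]], "spin": [0,0,0,0,0]}}

```text
t: 8.48
tcp_pos: [0.4946, 0.0917, 0.0466]
ee_rot: [3.141, -0.0, 1.414]
wrist_force: [-0.6, -0.1, -5.2]
gripper_width: 0.148
grasp_force: 68.8
```

Still hanging; I feel for the base in 1 mm steps.

Call:
{"api": "drive_tool", "payload": {"fingers": [0,0,0,0], "linear": [[0,0,0.001],[0,0,0],[0,0,0.001],[0,0,0]], "spin": [0,0,0,0]}}

```text
t: 8.82
tcp_pos: [0.4946, 0.0917, 0.045]
ee_rot: [3.141, -0.0, 1.414]
wrist_force: [-1.1, -0.0, -0.1]
gripper_width: 0.148
grasp_force: 69.4
```

Call:
{"api": "drive_tool", "payload": {"fingers": [0,0,0], "linear": [[0,0,0.001],[0,0,0],[0,0,0]], "spin": [0,0,0]}}

```text
t: 9.07
tcp_pos: [0.4946, 0.0917, 0.045]
ee_rot: [-3.141, 0.0, 1.414]
wrist_force: [-4.6, 0.0, 7.9]
gripper_width: 0.152
grasp_force: 70.6
```

It is seated: contact at TCP z = 0.045, exactly 12 - 10 mm above the parked grip. Release and rise.

Call:
{"api": "drive_tool", "payload": {"fingers": [0.25,0.5,0.8,0.8,0.8], "linear": [[0,0,-0.001],[0,0,0],[0,0,0],[0,0,0],[0,0,0]], "spin": [0,0,0,0,0]}}

```text
t: 9.48
tcp_pos: [0.4945, 0.0916, 0.0444]
ee_rot: [3.141, -0.0, 1.414]
wrist_force: [0.4, 0.5, 0.2]
gripper_width: 0.794
grasp_force: 0.0
```

Call:
{"api": "drive_tool", "payload": {"fingers": [0.8,0.8,0.8,0.8,0.8], "linear": [[0,0,-0.005],[0,0,-0.015],[0,0,-0.025],[0,0,-0.03],[0,0,-0.03]], "spin": [0,0,0,0,0]}}

```text
t: 9.9
tcp_pos: [0.4934, 0.0916, 0.1499]
ee_rot: [-3.14, 0.0, 1.414]
wrist_force: [1.0, -0.2, 0.6]
gripper_width: 0.8
grasp_force: 0.0
```

Call:
{"api": "drive_tool", "payload": {"fingers": [0.8,0.8,0.8,0.8,0.8], "linear": [[-0.03,0,-0.03],[-0.035,0,-0.01],[-0.03,0,0],[-0.03,0,0],[-0.01,0,0]], "spin": [0,0,0,0,0]}}

```text
t: 10.32
tcp_pos: [0.473, -0.0442, 0.1898]
ee_rot: [3.14, 0.002, 1.411]
wrist_force: [0.4, 1.4, 0.4]
gripper_width: 0.801
grasp_force: 0.0
```

Call:
{"api": "drive_tool", "payload": {"fingers": [0.8,0.8,0.8], "linear": [[0,0,0],[0,0,0],[0,0,0]], "spin": [0,0,0]}}

```text
t: 10.57
tcp_pos: [0.4732, -0.0402, 0.1885]
ee_rot: [-3.141, -0.001, 1.414]
wrist_force: [-0.3, 0.1, 0.1]
gripper_width: 0.8
grasp_force: 0.0
```

Run:
```python
from look import *
s,p,d,m,P=look('w4')
print(s['tcp_pos'],s['ee_rot'])
def sf(P):
    u=np.array([np.cos(1.4137),np.sin(1.4137)]);n=np.array([-u[1],u[0]]);q=P[...,:2]-[.5053,.1594]
    return np.dstack([q@u,q@n,P[...,2]])
Q=sf(P);z=Q[...,2];ok=(d>0)&(abs(Q[...,1])<.1)&(Q[...,0]>-.25)&(Q[...,0]<.12)
rects(Q,ok&(z>.026)&(z<.0335),'rails');rects(Q,ok&(z>.062)&(z<.076),'bars');rects(P,ok&(z>.062)&(z<.076),'bars world');rects(Q,ok&(z>.034)&(z<.042)&(p.min(2)>110),'slab')
cv2.imwrite('pics/c4.png',p)
```

```text
[ 0.47317708 -0.04015155  0.18853158] [-3.14102777e+00 -9.06394587e-04  1.41411338e+00]
rails [272, 0, 23, 187, 2163] c [-103.4   34.1] size [ 14.7 144. ] ang 89.81 z 0.0306
rails [356, 0, 25, 187, 2374] c [-103.3  -34. ] size [ 14.8 144.2] ang 89.91 z 0.0309
bars [315, 4, 21, 71, 1473] c [-68.6   0.4] size [13.9 43.5] ang 89.64 z 0.0715
bars [295, 168, 59, 20, 1137] c [-163.1    1. ] size [43.5 14.1] ang 89.95 z 0.0713
bars world [315, 4, 21, 71, 1473] c [494.2  91.7] size [43.5 13.9] ang 80.64 z 0.0715
bars world [295, 168, 59, 20, 1137] c [478.8  -1.5] size [14.1 43.5] ang 80.95 z 0.0713
slab [292, 0, 66, 173, 8168] c [-98.5   0.4] size [ 50.3 128.7] ang 89.84 z 0.0376
```

View pics/c4.png

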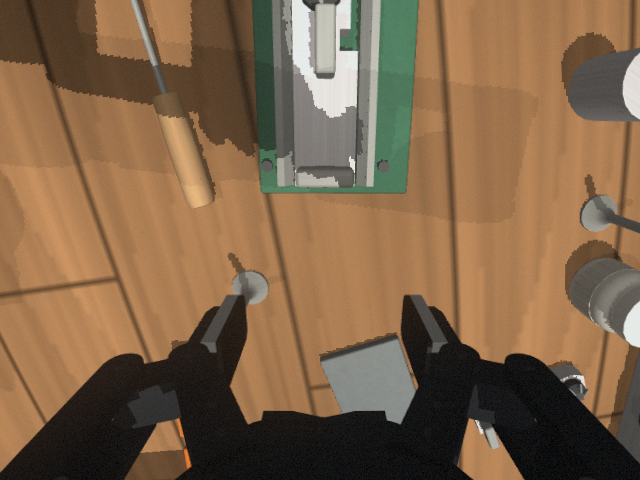

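The carriage lies flat between the rails. The crossbar is at (324,178), which is world (0.479, -0.0015), top at z 0.071; lug centre at slideway x -69 mm. The valve at (250,287) is clear of the path. I turn 90° above the crossbar so the fingers close fore and aft on it.

Call:
{"api": "drive_tool", "payload": {"fingers": [0.6,0.6,0.6,0.6,0.6], "linear": [[0.019,0,0],[0.02,-0.0005,0],[0,0,0],[0,0,0],[0,0,0]], "spin": [0,0,-1,-1,-1]}}

```text
t: 11.03
tcp_pos: [0.4788, -0.0007, 0.1885]
ee_rot: [-3.141, -0.001, 1.736]
wrist_force: [0.5, -0.0, 0.2]
gripper_width: 0.598
grasp_force: 0.0
```

Call:
{"api": "drive_tool", "payload": {"fingers": [0.6,0.6,0.6,0.6,0.6], "linear": [[0,0,0],[0,0,0],[0,0,0],[0,0,0],[0,0,0]], "spin": [-1,-1,-1,-1,-1]}}

```text
t: 11.45
tcp_pos: [0.4788, -0.001, 0.1884]
ee_rot: [-3.141, -0.001, 2.259]
wrist_force: [-0.7, -0.1, 0.2]
gripper_width: 0.601
grasp_force: 0.0
```

Call:
{"api": "drive_tool", "payload": {"fingers": [0.6,0.6,0.6,0.6,0.6], "linear": [[0,0,0],[0,0,0],[0,0,0],[0,0,0],[0,0,0]], "spin": [-1,-1,-1,-1,-1]}}

```text
t: 11.87
tcp_pos: [0.4788, -0.001, 0.1885]
ee_rot: [3.141, -0.001, 2.782]
wrist_force: [0.1, -0.0, -0.8]
gripper_width: 0.604
grasp_force: 0.0
```

Call:
{"api": "drive_tool", "payload": {"fingers": [0.6,0.6,0.6,0.6,0.6], "linear": [[0,0,0],[0,0,0],[0,0,0],[0,0,0],[0,0,0]], "spin": [-1,-1,0,0,0]}}

```text
t: 12.28
tcp_pos: [0.4788, -0.0018, 0.1886]
ee_rot: [3.141, -0.0, 2.983]
wrist_force: [-0.8, 0.2, 0.5]
gripper_width: 0.601
grasp_force: 0.0
```

Call:
{"api": "drive_tool", "payload": {"fingers": [0.6,0.6,0.6,0.6,0.6], "linear": [[0,0,0.025],[0,0,0.035],[0,0,0.035],[0,0,0.025],[0,0,0.015]], "spin": [0,0,0,0,0]}}

```text
t: 12.7
tcp_pos: [0.4761, -0.0019, 0.0504]
ee_rot: [3.142, -0.006, 2.983]
wrist_force: [-0.2, 0.3, 0.7]
gripper_width: 0.596
grasp_force: 0.0
```

Call:
{"api": "drive_tool", "payload": {"fingers": [0.6,0.6,0.6], "linear": [[0,0,0.007],[0,0,0.003],[0,0,0]], "spin": [0,0,0]}}

```text
t: 12.95
tcp_pos: [0.4789, -0.0024, 0.0437]
ee_rot: [3.142, -0.0, 2.984]
wrist_force: [0.0, 0.1, -0.1]
gripper_width: 0.6
grasp_force: 0.0
```

Call:
{"api": "drive_tool", "payload": {"fingers": [0,0,0,0,0], "linear": [[0,0,0],[0,0,0],[0,0,0],[0,0,0],[0,0,0]], "spin": [0,0,0,0,0], "grip_force": 40}}

```text
t: 13.37
tcp_pos: [0.4805, -0.0025, 0.0454]
ee_rot: [3.141, 0.003, 2.984]
wrist_force: [-0.5, 2.4, 6.3]
gripper_width: 0.153
grasp_force: 40.2
```

Call:
{"api": "drive_tool", "payload": {"fingers": [0,0,0,0,0], "linear": [[0,0,0],[0,0,0],[0,0,0],[0,0,0],[0,0,0]], "spin": [0,0,0,0,0]}}

```text
t: 13.78
tcp_pos: [0.4804, -0.0025, 0.0454]
ee_rot: [3.141, 0.003, 2.984]
wrist_force: [-0.5, 2.1, 6.4]
gripper_width: 0.155
grasp_force: 40.2
```

Gripped on the crossbar. The first 60 mm of the push is before any possible stop, since home is at least 74 mm away; after that I go in small felt steps.

Call:
{"api": "drive_tool", "payload": {"fingers": [0,0,0,0,0], "linear": [[0,0,-0.0015],[0,0.002,0],[0,0.004,0],[0,0.004,0],[0,0.004,0]], "spin": [0,0,0,0,0]}}

```text
t: 14.2
tcp_pos: [0.4812, 0.011, 0.0454]
ee_rot: [-3.141, 0.0, 2.985]
wrist_force: [-1.3, -5.9, 2.2]
gripper_width: 0.152
grasp_force: 39.7
```

Call:
{"api": "drive_tool", "payload": {"fingers": [0,0,0,0,0], "linear": [[0,0.004,0],[0,0.004,0],[0,0.004,0],[0,0.004,0],[0,0.004,0]], "spin": [0,0,0,0,0]}}

```text
t: 14.62
tcp_pos: [0.4844, 0.0278, 0.0458]
ee_rot: [-3.133, 0.001, 2.988]
wrist_force: [-3.1, -19.8, 5.2]
gripper_width: 0.157
grasp_force: 40.4
```

Call:
{"api": "drive_tool", "payload": {"fingers": [0,0,0,0,0], "linear": [[0,0.004,0],[0,0.004,0],[0,0.003,0],[0,0.002,0],[0,0,0]], "spin": [0,0,0,0,0]}}

```text
t: 15.03
tcp_pos: [0.4864, 0.0424, 0.0455]
ee_rot: [-3.138, 0.001, 2.986]
wrist_force: [-0.9, -9.9, 2.7]
gripper_width: 0.151
grasp_force: 40.0
```

The ball drag began around 25–30 mm of travel, so home is likely near 75–80 mm. Now smaller steps.

Call:
{"api": "drive_tool", "payload": {"fingers": [0,0,0,0,0], "linear": [[0,0.003,0],[0,0.003,0],[0,0.003,0],[0,0.003,0],[0,0.002,0]], "spin": [0,0,0,0,0]}}

```text
t: 15.45
tcp_pos: [0.4883, 0.0554, 0.0455]
ee_rot: [-3.136, 0.0, 2.986]
wrist_force: [-2.4, -13.7, 5.4]
gripper_width: 0.157
grasp_force: 40.4
```

Call:
{"api": "drive_tool", "payload": {"fingers": [0,0,0,0,0], "linear": [[0,0.0015,0],[0,0.0015,0],[0,0.0015,0],[0,0.0015,0],[0,0.001,0]], "spin": [0,0,0,0,0]}}

```text
t: 15.87
tcp_pos: [0.4893, 0.0622, 0.0455]
ee_rot: [-3.136, -0.0, 2.986]
wrist_force: [-3.1, -13.6, 4.3]
gripper_width: 0.148
grasp_force: 40.4
```

Call:
{"api": "drive_tool", "payload": {"fingers": [0,0,0,0], "linear": [[0,0.0015,0],[0,0.0015,0],[0,0.0015,0],[0,0.0015,0]], "spin": [0,0,0,0]}}

```text
t: 16.2
tcp_pos: [0.4902, 0.0684, 0.0455]
ee_rot: [-3.137, -0.0, 2.985]
wrist_force: [-1.5, -12.1, 4.3]
gripper_width: 0.154
grasp_force: 40.4
```

Call:
{"api": "drive_tool", "payload": {"fingers": [0,0,0], "linear": [[0,0.0012,0],[0,0.0012,0],[0,0.0012,0]], "spin": [0,0,0]}}

```text
t: 16.45
tcp_pos: [0.491, 0.0734, 0.0454]
ee_rot: [-3.14, 0.0, 2.984]
wrist_force: [-0.7, -5.2, 4.2]
gripper_width: 0.158
grasp_force: 40.2
```

The force fell from 12 to 5 N and the tool sprang ahead, so the ball is dropping into the notch. I creep on until it comes up solid.

Call:
{"api": "drive_tool", "payload": {"fingers": [0,0,0], "linear": [[0,0.001,0],[0,0.001,0],[0,0,0]], "spin": [0,0,0]}}

```text
t: 16.7
tcp_pos: [0.4913, 0.0754, 0.0454]
ee_rot: [-3.14, 0.0, 2.985]
wrist_force: [-1.0, -8.0, 2.6]
gripper_width: 0.155
grasp_force: 40.2
```

Call:
{"api": "drive_tool", "payload": {"fingers": [0,0,0], "linear": [[0,0.001,0],[0,0.001,0],[0,0,0]], "spin": [0,0,0]}}

```text
t: 16.95
tcp_pos: [0.4913, 0.0757, 0.0455]
ee_rot: [-3.136, -0.0, 2.986]
wrist_force: [-1.7, -14.2, 5.2]
gripper_width: 0.158
grasp_force: 40.5
```

Call:
{"api": "drive_tool", "payload": {"fingers": [0,0,0], "linear": [[0,0.001,0],[0,0.001,0],[0,0,0]], "spin": [0,0,0]}}

```text
t: 17.2
tcp_pos: [0.4914, 0.076, 0.0456]
ee_rot: [-3.133, -0.001, 2.987]
wrist_force: [-2.9, -19.0, 7.5]
gripper_width: 0.158
grasp_force: 40.9
```

Call:
{"api": "drive_tool", "payload": {"fingers": [0,0,0], "linear": [[0,0.001,0],[0,0.001,0],[0,0,0]], "spin": [0,0,0]}}

```text
t: 17.45
tcp_pos: [0.4915, 0.0763, 0.0457]
ee_rot: [-3.13, -0.002, 2.988]
wrist_force: [-3.6, -25.6, 9.0]
gripper_width: 0.155
grasp_force: 41.7
```

Solid: 6 mm more commanded gave under 1 mm, and the force climbed steadily to 26 N. I ease the load off, then release and rise.

Call:
{"api": "drive_tool", "payload": {"fingers": [0,0,0,0,0], "linear": [[0,-0.002,0],[0,-0.002,0],[0,-0.002,0],[0,-0.001,0],[0,0,0]], "spin": [0,0,0,0,0]}}

```text
t: 17.87
tcp_pos: [0.4914, 0.0754, 0.0454]
ee_rot: [3.141, 0.0, 2.984]
wrist_force: [-0.8, -3.1, 3.3]
gripper_width: 0.158
grasp_force: 40.2
```

Call:
{"api": "drive_tool", "payload": {"fingers": [0.2,0.3,0.45,0.5,0.5], "linear": [[0,0,0],[0,0,0],[0,0,0],[0,0,0],[0,0,0]], "spin": [0,0,0,0,0]}}

```text
t: 18.28
tcp_pos: [0.4907, 0.0755, 0.0449]
ee_rot: [3.141, -0.001, 2.985]
wrist_force: [-0.6, 0.4, -0.3]
gripper_width: 0.498
grasp_force: 0.0
```

Call:
{"api": "drive_tool", "payload": {"fingers": [0.5,0.5,0.5,0.5,0.5], "linear": [[0,0,-0.005],[0,0,-0.015],[0,0,-0.025],[0,0,-0.03],[0,0,-0.03]], "spin": [0,0,0,0,0]}}

```text
t: 18.7
tcp_pos: [0.4903, 0.0752, 0.151]
ee_rot: [-3.141, -0.002, 2.984]
wrist_force: [-0.1, -0.2, -1.3]
gripper_width: 0.499
grasp_force: 0.0
```

Call:
{"api": "drive_tool", "payload": {"fingers": [0.5,0.5,0.5,0.5,0.5], "linear": [[0,-0.02,-0.025],[0,-0.03,-0.01],[0,-0.03,0],[0,-0.02,0],[0,0,0]], "spin": [0,0,0,0,0]}}

```text
t: 19.12
tcp_pos: [0.4754, -0.0266, 0.1863]
ee_rot: [-3.14, 0.002, 2.981]
wrist_force: [-0.1, 0.5, 0.6]
gripper_width: 0.498
grasp_force: 0.0
```

Run:
```python
from look import *
s,p,d,m,P=look('w5')
print(s['t'],s['tcp_pos'],s['ee_rot'])
u=np.array([np.cos(1.4137),np.sin(1.4137)]);n=np.array([-u[1],u[0]]);o=[.5053,.1594]
sc,ds=viewer.camera('scene');t,dt=viewer.camera('top')
for nm,PP,dd,im in (('wrist',P,d,p),('scene',cloud(viewer.camera_model('scene'),ds),ds,sc)):
    q=PP[...,:2]-o;Q=np.dstack([q@u,q@n,PP[...,2]]);z=Q[...,2];ok=(dd>0)&(abs(Q[...,1])<.1)&(Q[...,0]>-.25)&(Q[...,0]<-.004)
    rects(Q,ok&(z>.062)&(z<.076),nm+' bars');rects(Q,ok&(z>.033)&(z<.042)&(im.min(2)>110),nm+' slab')
cv2.imwrite('pics/c5.png',np.hstack([cv2.resize(p,(400,300)),cv2.resize(sc[110:310,230:470],(360,300),interpolation=3)]))
```

```text
19.1167 [ 0.47536853 -0.02655192  0.18626728] [-3.14001934e+00  1.61630802e-03  2.98108269e+00]
wrist bars [441, 198, 27, 57, 1145] c [-86.1   2.4] size [43.9 14.9] ang 89.88 z 0.0711
wrist bars [540, 217, 20, 20, 316] c [-9.   2.4] size [ 9.9 14. ] ang 0.33 z 0.0706
wrist slab [460, 173, 78, 8, 356] c [-39.1  37.3] size [ 6.3 68. ] ang 89.98 z 0.0338
wrist slab [428, 189, 111, 56, 4386] c [-50.6   2.1] size [50.2 93.1] ang 89.77 z 0.0377
wrist slab [339, 253, 183, 10, 1116] c [-90.7 -37.2] size [169.1   8.5] ang 0.13 z 0.0337
scene bars [328, 206, 16, 14, 100] c [-89.   -1.2] size [16.4 44.9] ang 1.68 z 0.0676
scene slab [331, 199, 38, 31, 335] c [-52.1  -0.1] size [95.6 52.2] ang 0.03 z 0.0348
```

View pics/c5.png

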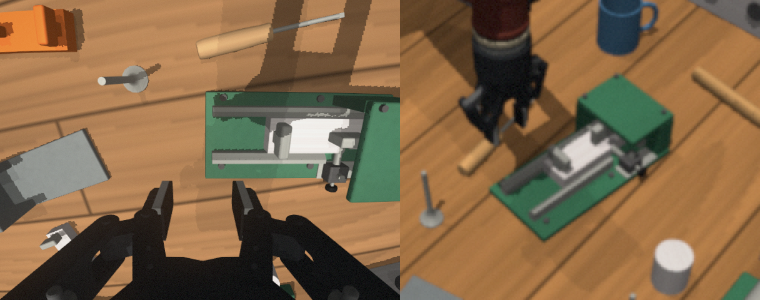

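Run:
```python
from look import *
p=cv2.imread('pics/w5.png');P=np.load('pics/w5P.npy')
u=np.array([np.cos(1.4137),np.sin(1.4137)]);n=np.array([-u[1],u[0]]);q=P[...,:2]-[.5053,.1594];Q=np.dstack([q@u,q@n,P[...,2]])
k=(p.max(2)<75)&(Q[...,1]<-.04)&(Q[...,1]>-.09)&(Q[...,0]>-.05)&(Q[...,0]<.06)&(Q[...,2]>.012)
rects(Q,k,'block',20); 
cv2.imwrite('pics/c6.png',cv2.resize(p[170:330,420:600],None,fx=3.3,fy=3.3,interpolation=3))
```

```text
block [546, 252, 22, 6, 98] c [ 41.9 -43. ] size [ 5.3 22.7] ang 88.68 z 0.0136
block [515, 259, 44, 33, 684] c [ 19.8 -53.1] size [47.5 26.6] ang 15.66 z 0.0334
block [554, 285, 13, 37, 216] c [  0.3 -54.9] size [ 3.3 29.8] ang 0.84 z 0.0881
block [520, 294, 20, 13, 185] c [ 13.7 -85. ] size [10.6 15.9] ang 76.39 z 0.0309
```

View pics/c6.png

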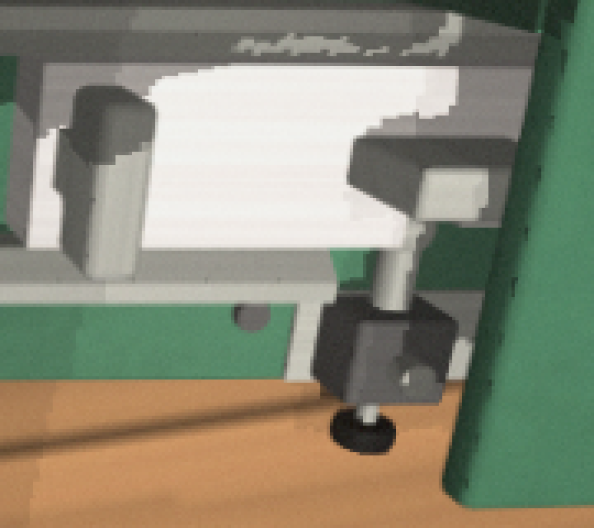

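The crop shows the carriage flat, with the detent rod and ball at (405,250) in the notch, right up against the shoulder's end. The crossbar at (105,180) is free, and the robot is clear. Handing in.

```bash
python3 -c "
from station import order
print(order.job_done())"
```

```text
the job is handed in; nothing more can be done
None
```

The carriage is in the slideway, pushed home until the ball dropped in and it came up solid at about 26 N, then left flat and let go; I handed the job in about 19 s into the 72 s limit, and no verdict came back.

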